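# Pack the bench kit into the caddy

### The job

Put the bench kit away in the plywood caddy: stand the two bench dogs upright in the two round sockets (either dog in either socket), lay the awl in the long narrow pocket, and stand the tape measure on its base in the shorter, wider pocket, each resting on the bottom of its pocket. The screwdriver, the battery pack and the drawer knob do not belong: leave them where they are.

Things in the scene. Friction and masses are not known exactly. Their poses are not given: they have to be found in the camera images.
- dog_insert: insert with two round sockets: pale wood slab 68x156x12 mm (x,y,z), one of three in the fixed caddy (224x172 tray, dark rim) side by side along x, 70 apart, in any order. Slab top and rim are 18 above the table, pocket bottoms 9. Fixed; origin: centre of underside, 6 above the table. Two round sockets of 36 mm diameter at y = +40 mm and y = -40 mm, x = 0.
- awl_insert: insert with the long narrow pocket: pale wood slab 68x156x12 mm (x,y,z), one of three in the fixed caddy (224x172 tray, dark rim) side by side along x, 70 apart, in any order. Slab top and rim are 18 above the table, pocket bottoms 9. Fixed; origin: centre of underside, 6 above the table. One rectangular pocket, 46 mm (x) by 146 mm (y), centred on the origin.
- tape_insert: insert with the shorter, wider pocket: pale wood slab 68x156x12 mm (x,y,z), one of three in the fixed caddy (224x172 tray, dark rim) side by side along x, 70 apart, in any order. Slab top and rim are 18 above the table, pocket bottoms 9. Fixed; origin: centre of underside, 6 above the table. One rectangular pocket, 52 mm (x) by 108 mm (y), centred on the origin.
- bench_dog_light: bench dog of light wood, standing upright: a round pin of 18 mm diameter and 41 mm height below a round, flat-topped head of 28 mm diameter, 62 mm tall in all. Loose, about 0.12 kg. Origin: centre of its foot, z up along the pin. Belongs in the caddy.
- bench_dog_dark: bench dog of dark wood, same shape and size as the light one (18 mm pin, 28 mm head from 41 to 62 mm height), about 0.03 kg. Loose, upright. Origin: centre of its foot, z up along the pin. Belongs in the caddy.
- awl: scratch awl lying flat, 132 mm long: dark bulbous wooden handle, thin pointed steel shaft; ~0.08 kg. Loose. Origin on the underside, z up. In its frame the long axis runs along (0.16, 0.99), handle at +y. Handle 54 long, 23 wide, 28 high, centre (0, 38) mm; centre of mass and good grip (-1.5, 30) mm; middle of the whole outline (-6, 0) mm. Belongs in the caddy.
- tape_measure: yellow and black tape measure standing on its base: case 33 mm thick, 72 long, 63 high, small hook at the front foot (89 long in all); ~0.28 kg. Loose. Origin on the underside, z up. In its frame thickness runs along (0.91, 0.42), length along (-0.42, 0.91), hook at that end. Centre of mass and good grip (2.5, -7.5) mm; middle of the outline (-1.5, 1) mm. Belongs in the caddy.
- screwdriver: red-handled cross-head screwdriver lying flat, 180 mm long, 26 mm high. Loose. Origin on the underside, z up. Origin at mid-length, the long axis is about its y, handle at -y. Does not belong in the caddy.
- battery_pack: dark boxy power-tool battery, 60 x 76 x 58 mm. Loose. Origin on the underside, z up. Does not belong in the caddy.
- drawer_knob: short turned wooden drawer knob, mushroom-shaped with a domed cap of 40 mm diameter, 40 mm tall. Loose. Origin on the underside, z up. Does not belong in the caddy.

How it is judged:
At the end, for the whole second after the job is handed in: All at rest on the bottoms of their pockets (within 4.5 mm): a bench dog upright within 12 mm of the centre of each round socket; the awl flat in the long pocket, origin within 22 mm across, 16 along of its middle; the tape measure upright in the short pocket, within 15 across, 16 along (((x of bench_dog_light in the frame of dog_insert between -0.012 and 0.012 m and y of bench_dog_light in the frame of dog_insert between 0.028 and 0.052 m and z of bench_dog_light in the frame of dog_insert between 0 and 0.0075 m and angle between each of bench_dog_light, bench_dog_dark's own z axis and vertical below 0.12 rad and x of bench_dog_dark in the frame of dog_insert between -0.012 and 0.012 m and y of bench_dog_dark in the frame of dog_insert between -0.052 and -0.028 m and z of bench_dog_dark in the frame of dog_insert between 0 and 0.0075 m) or (x of bench_dog_dark in the frame of dog_insert between -0.012 and 0.012 m and y of bench_dog_dark in the frame of dog_insert between 0.028 and 0.052 m and z of bench_dog_dark in the frame of dog_insert between 0 and 0.0075 m and angle between each of bench_dog_dark, bench_dog_light's own z axis and vertical below 0.12 rad and x of bench_dog_light in the frame of dog_insert between -0.012 and 0.012 m and y of bench_dog_light in the frame of dog_insert between -0.052 and -0.028 m and z of bench_dog_light in the frame of dog_insert between 0 and 0.0075 m)) and x of awl in the frame of awl_insert between -0.022 and 0.022 m and y of awl in the frame of awl_insert between -0.016 and 0.016 m and z of awl in the frame of awl_insert between 0 and 0.0075 m and angle between awl's own z axis and vertical below 0.15 rad and x of tape_measure in the frame of tape_insert between -0.015 and 0.015 m and y of tape_measure in the frame of tape_insert between -0.016 and 0.016 m and z of tape_measure in the frame of tape_insert between 0 and 0.0075 m and angle between tape_measure's own z axis and vertical below 0.12 rad and linear speed of each of awl, tape_measure, bench_dog_light, bench_dog_dark below 0.02 m/s); the robot touches nothing.
It fails at once if the screwdriver is moved by more than 30 mm (distance of screwdriver from where it was at the start of the episode above 0.03 m).
It fails at once if the battery pack is moved by more than 30 mm (distance of battery_pack from where it was at the start of the episode above 0.03 m).
It fails at once if the drawer knob is moved by more than 30 mm (distance of drawer_knob from where it was at the start of the episode above 0.03 m).
It also fails if it takes over 120 s, if anything falls off the work surface, if the arm or the gripper's body presses on something with over 40 N, if the wrist force passes 120 N, or if a joint passes its speed limit or range.

### The arm

A 6-joint arm with a two-finger parallel gripper is mounted at the origin on a cart in front of the work surface, level with it; the furniture and walls round the work are solid. World frame = base frame: x ahead of the robot, y to its left, z up, the work surface at z = 0. Lengths are in m, angles in rad, forces in N, time in s.
With the tool pointing down it reaches from about 0.25 to 0.775 m from the base axis. Payload 4 kg.
Tool frame: the origin (TCP) lies midway between the tips of the shut fingers; the grasp point (between the pads) lies 19 mm behind it (robot.tcp_to_grasp is the z of the grasp point in the tool frame, in m); z points along the fingers, y is the line along which they close (so a half turn about z gives the same grasp; the last joint's range is limited). The gripper opens to 94 mm and grips with 3 to 60 N. Pads are 16 mm wide; open, the fingers measure 119 mm over their backs; the gripper's body (75 mm by 177 mm) begins 78 mm behind the grasp point.
Start: joints at [-1.401, 0.087, 1.371, -0, 1.684, -0.103], TCP at [0.148, -0.53, 0.206] pointing down, gripper open.
Joint ranges: [-3.1, 3.1], [-0.76, 2.03], [0.27, 2.55], [-1.08, 4.22], [0.17, 2.65], [-2.57, 2.57]. Speed limits (rad/s): [2.79, 2.79, 3.14, 3.14, 3.14, 3.14].

### API

Orientations are given as [roll, pitch, yaw] about the fixed x, y, z axes, in that order (R = Rz(yaw) Ry(pitch) Rx(roll)).
In Python, from bench import robot gives the robot as it stands. The module is installed in compiled form; this text tells all that it offers.
- The arm moves only by the tool move_arm, never from a script. Its argument "motion" is one flat list of numbers, 7 for each row, row after row: the turn, a rotation vector about the tool's x, y, z in units of 45 degrees (1.0 is 45 degrees), then the shift along the tool's x, y, z in units of 100 mm (1.0 is 100 mm), then the opening, from 0 (shut) to 1 (fully open). A call has 1 to 12 rows; each row shifts and turns the commanded pose from where the row before left it, along the tool's axes as they then stand; what a row does not reach is not made up. A row lasts 1/12 s, in which the tool goes at most 41.7 mm and 7.16 degrees, less where a joint would pass 70% of its speed; a pose out of reach is approached as far as the arm can. A call with a number of a shift or a turn outside -1 to 1 is refused whole. A call with a gripper value outside its range is refused whole. The fingers move at their own pace and stop on an object; the grip force is fixed at half the most. Time passes only in rows, so rows that do not move let the fingers close. It gives the time, the measured TCP pose, the force, the opening and the grip force at its end, in the units of the state.
- robot.get_obs(): the state, without advancing time (a new reading comes with each control period).
- robot.snapshot(name): name is "scene" or "side" or "wrist"; returns the picture (420x560x3 uint8, red, green, blue); there is no depth.
- robot.get_calibration(name): a dict with "fx", "fy", "cx", "cy" (pixels), "k1" (the pictures are not rectified: a ray, as slopes to the right and down, at radius r is drawn at 1 + k1 r^2 times it, then the intrinsics apply), "R" (3x3) and "t" (3): a world point X has camera coordinates R X + t. Camera axes: x right, y down, z forward; pixel columns grow to the right and rows downward; lengths in m; the calibration is good to about 2 mm. A picture is of the moment at which its call begins: read the wrist's pose just before it. get_calibration takes no time and is no camera call; for the wrist camera it gives the pose at the moment of the call.
- robot.close_job(): hands the job in; it is judged then, once.
The state is a dict: "time": time; "joint_positions": joint angles; "qvel": joint speeds; "joint_torque": joint torques, N m; "tool_pos": TCP position; "ee_rot": TCP orientation; "wrist_force": force on the tool from outside, world axes, zero at the start; "wrist_torque": the same for the moment, N m; "width": finger opening in m; "finger_force": force on a finger pad.
Only numpy, scipy, OpenCV 4.12 (cv2) and the standard library are available. Lean on these libraries where they do the work, as an engineer would, in place of code of your own. Each camera call takes 0.05 s, during which the arm holds its last target. There are 200 camera calls.

## Working session

There is one attempt and no reset: what is moved stays moved. The work goes in short steps, Python scripts to look and compute and a tool call to move; the robot and the scene stay as the last step left them, time stands still between calls to the robot, and variables do not carry over. Pictures are saved under pics/ and viewed, at most 14 in all, crops included, and the job is handed in when it is done.

Besides the shell and the picture viewer there is one more tool, called after "Request:" by a JSON object that holds its "op" and its "data", one argument or row to a line. move_arm: Moves the arm, as the interface text tells. Shifts and turns lie within -1 to 1; 1 stands for 100 mm of shift or 45 degrees of turn. Its arguments: {"type":"object","properties":{"motion":{"type":"array","items":{"type":"number"}}},"required":["motion"]}

```bash
mkdir -p pics
cat > h.py <<'E'
import numpy as np, cv2
from bench import robot
from scipy.spatial.transform import Rotation as Ro
def snap(n,f):
    c=robot.get_calibration(n); im=robot.snapshot(n)
    cv2.imwrite(f'pics/{f}.png',im[:,:,::-1]); np.save(f'pics/{f}.npy',c,allow_pickle=True); return c
def cal(f): return np.load(f'pics/{f}.npy',allow_pickle=True).item()
def px(c,u,v,z):
    K=np.array([[c['fx'],0,c['cx']],[0,c['fy'],c['cy']],[0,0,1]])
    x,y=(u-c['cx'])/c['fx'],(v-c['cy'])/c['fy']
    a,b=x,y
    for _ in range(20):
        s=1+c['k1']*(a*a+b*b); a,b=x/s,y/s
    R=np.array(c['R']);t=np.array(c['t'])
    d=R.T@[a,b,1]; o=-R.T@t
    return o+d*(z-o[2])/d[2]
def proj(c,X):
    p=np.array(c['R'])@X+c['t']; a,b=p[0]/p[2],p[1]/p[2]; s=1+c['k1']*(a*a+b*b)
    return np.array([c['fx']*a*s+c['cx'],c['fy']*b*s+c['cy']])
E
python3 - <<'E'
from h import *
np.set_printoptions(precision=3,suppress=True)
for n in ['scene','side','wrist']:
    c=snap(n,n+'0'); R=np.array(c['R']); print(n,-R.T@c['t'],R[2],c['fx'],c['k1'])
    im=cv2.imread(f'pics/{n}0.png'); cv2.imwrite(f'pics/{n}0b.png',cv2.resize(im,(800,600)))
print(robot.get_obs(), robot.tcp_to_grasp)
E
```

```text
scene [ 0.24  -0.624  0.621] [ 0.377  0.653 -0.657] 384.4242805825541 -0.05359874356456129
side [0.605 0.672 0.42 ] [-0.084 -0.898 -0.433] 432.3502089199574 -0.05537160144917304
wrist [ 0.226 -0.508  0.384] [-0.267 -0.071 -0.961] 301.2804672006027 -0.06163491630847802
{'time': 0.15, 'joint_positions': array([-1.401,  0.088,  1.372, -0.   ,  1.684, -0.103]), 'qvel': array([-0.001, -0.001, -0.004, -0.   , -0.001,  0.   ]), 'joint_torque': array([  0.002, -34.064, -30.279,   0.072,   0.031,  -0.   ]), 'tool_pos': array([ 0.148, -0.529,  0.205]), 'ee_rot': array([-3.14 , -0.   ,  0.273]), 'wrist_force': array([ 0.321,  0.36 , -0.389]), 'wrist_torque': array([-0.   ,  0.022,  0.008]), 'finger_force': 0.0, 'width': 0.09423165910825726} -0.0188
```

View pics/scene0b.png

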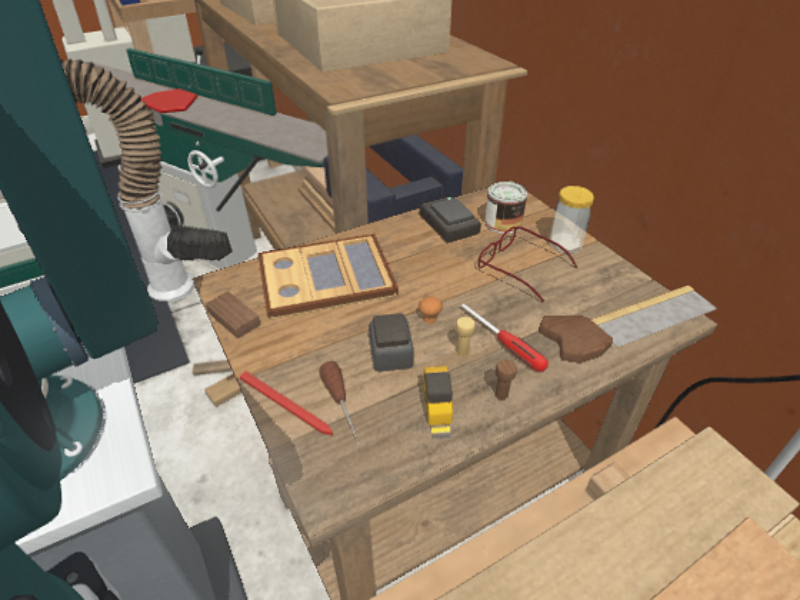

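View pics/side0b.png

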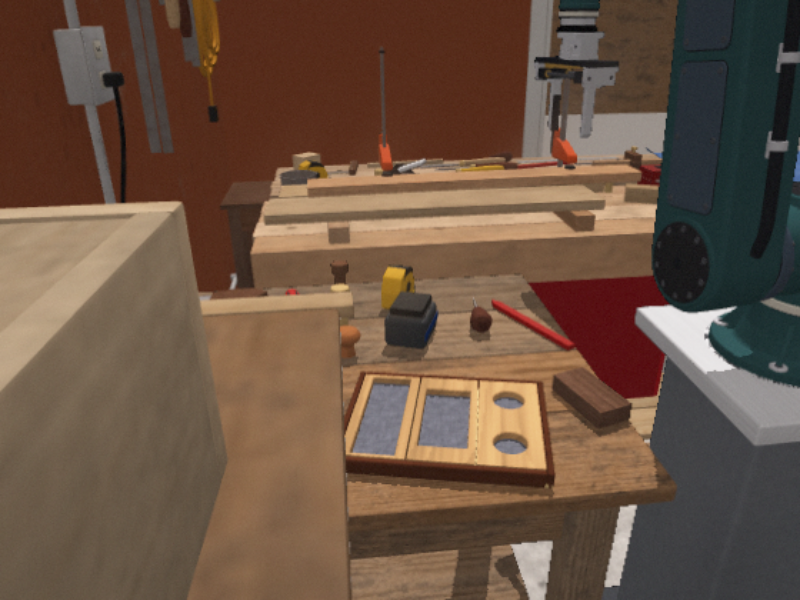

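Scene: caddy at about (328,272) with dogs' insert left, the short pocket in the middle and the long one right; light dog (465,335), dark dog (505,380), tape (438,400), awl (335,390), battery (390,340), knob (430,310), screwdriver (505,340). The side picture agrees.

Run:
```python
from h import *
im=cv2.imread('pics/scene0.png')
a=cv2.resize(im[215:315,215:395],None,fx=4.4,fy=3.0,interpolation=cv2.INTER_CUBIC) 
a=cv2.resize(im[215:315,215:415],(800,400),interpolation=cv2.INTER_CUBIC)
cv2.imwrite('pics/cropA.png',a)
b=cv2.resize(im[160:225,175:285],(770,455),interpolation=cv2.INTER_CUBIC)
cv2.imwrite('pics/cropB.png',b)
np.set_printoptions(precision=3,suppress=True)
c=cal('scene0');s=.7
for n,u,v,z in [('light',466,325,.062),('dark',506,369,.062),('tape',438,382,.063),('awlh',328,368,.02),('awltip',356,439,.005),('batt',390,330,.058),('knob',430,303,.035),('sdtip',462,306,.01),('sdh',546,366,.013),('cadTL',261,252,.018),('cadTR',378,236,.018),('cadBR',396,292,.018),('cadBL',271,312,.018),('s1',284,263,.018),('s2',289,291,.018),('boxcorner',340,228,0),('tblL',198,280,0),('tblR',715,325,0),('tblB',300,540,0),('can',505,225,0),('redpencil',330,432,0),('redp2',243,375,0),('bench near',330,105,.25)]:
    print(n,px(c,u*s,v*s,z))
```

```text
light [ 0.611 -0.164  0.062]
dark [ 0.609 -0.262  0.062]
tape [ 0.516 -0.236  0.063]
awlh [ 0.412 -0.105  0.02 ]
awltip [ 0.398 -0.225  0.005]
batt [ 0.511 -0.114  0.058]
knob [ 0.608 -0.071  0.035]
sdtip [ 0.666 -0.08   0.01 ]
sdh [ 0.697 -0.255  0.013]
cadTL [0.421 0.222 0.018]
cadTR [0.634 0.16  0.018]
cadBR [ 0.583 -0.003  0.018]
cadBL [0.382 0.054 0.018]
s1 [0.447 0.168 0.018]
s2 [0.426 0.09  0.018]
boxcorner [0.593 0.246 0.   ]
tblL [0.3   0.222 0.   ]
tblR [ 1.013 -0.32   0.   ]
tblB [ 0.281 -0.314  0.   ]
can [0.89 0.09 0.  ]
redpencil [ 0.373 -0.195  0.   ]
redp2 [ 0.302 -0.038  0.   ]
bench near [0.597 0.256 0.25 ]
```

View pics/cropA.png

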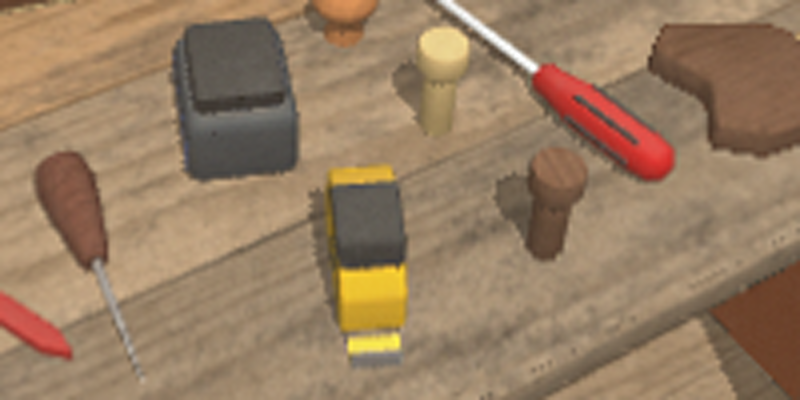

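View pics/cropB.png

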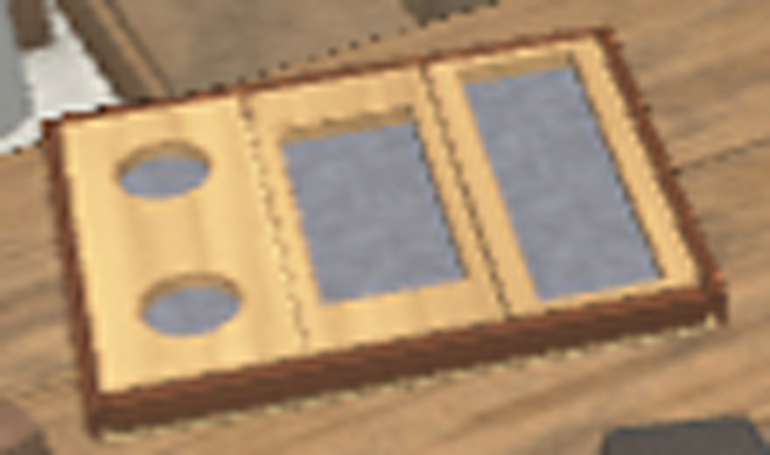

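Crops: light dog head top at (444,44) in crop A, dark dog (558,162), tape top around (368,225) with its hook at (375,350) pointing toward the robot's right, awl handle end (68,155), tip (141,380). Crop B shows the caddy corners. I go above the cluster for a closer wrist look.

Request:
{"op": "move_arm", "data": {
  "motion": [0, 0, 0, 0.32, -0.21, -0.08, 1, 0, 0, 0, 0.32, -0.21, -0.08, 1, 0, 0, 0, 0.32, -0.21, -0.08, 1, 0, 0, 0, 0.32, -0.21, -0.08, 1, 0, 0, 0, 0.32, -0.21, -0.08, 1, 0, 0, 0, 0.32, -0.21, -0.08, 1, 0, 0, 0, 0.32, -0.21, -0.08, 1, 0, 0, 0, 0.32, -0.21, -0.08, 1, 0, 0, 0, 0.32, -0.21, -0.08, 1, 0, 0, 0, 0.32, -0.21, -0.08, 1, 0, 0, 0, 0.32, -0.21, -0.08, 1, 0, 0, 0, 0.32, -0.21, -0.08, 1]
}}

```text
time: 1.15
tool_pos: [0.4508, -0.1818, 0.3017]
ee_rot: [3.141, 0.0, 0.273]
wrist_force: [0.4, -1.3, -0.3]
width: 0.0938
finger_force: 0.0
```

Request:
{"op": "move_arm", "data": {
  "motion": [0, 0, 0, 0, 0, 0, 1, 0, 0, 0, 0, 0, 0, 1, 0, 0, 0, 0, 0, 0, 1]
}}

```text
time: 1.4
tool_pos: [0.4497, -0.1837, 0.3009]
ee_rot: [-3.141, 0.001, 0.273]
wrist_force: [0.2, 0.3, -0.2]
width: 0.0939
finger_force: 0.0
```

Run:
```python
from h import *
o=robot.get_obs();print(o['tool_pos'],o['ee_rot'],o['joint_positions'])
snap('wrist','w1'); im=cv2.imread('pics/w1.png'); cv2.imwrite('pics/w1b.png',cv2.resize(im,(800,600),interpolation=cv2.INTER_CUBIC))
```

```text
[ 0.44971191 -0.18368949  0.30092071] [-3.14141999e+00  1.33458806e-03  2.73117660e-01] [-5.03966613e-01 -5.44659239e-02  1.32699186e+00 -8.50536133e-04
  1.87013920e+00  7.93461789e-01]
```

View pics/w1b.png

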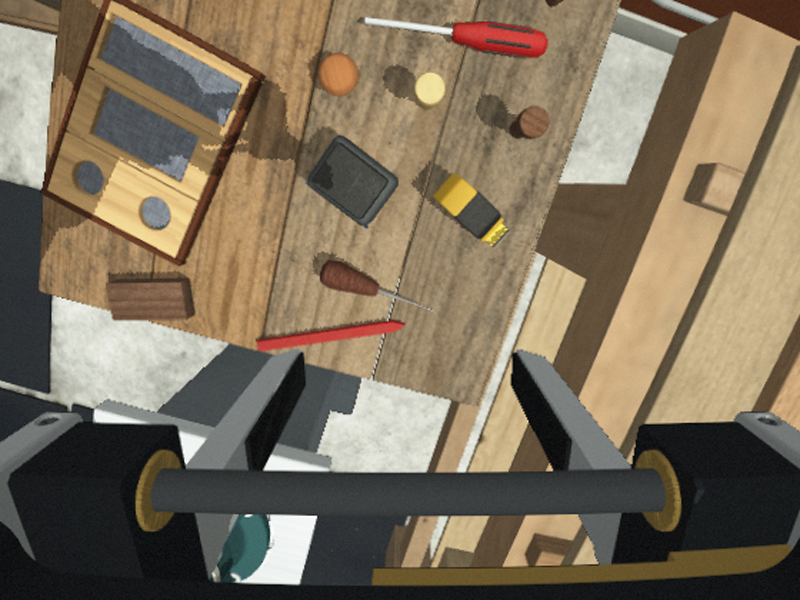

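Wrist view: light dog (430,89), dark dog (535,121), tape about (470,208) with hook at (497,238), awl from (321,267) to (432,310), caddy at top left. I enlarge both regions.

Run:
```python
from h import *
im=cv2.imread('pics/w1.png')
cv2.imwrite('pics/c1.png',cv2.resize(im[35:225,212:402],(760,600)[:1]*1+(760,) if 0 else (590,590),interpolation=cv2.INTER_CUBIC))
cv2.imwrite('pics/c2.png',cv2.resize(im[0:190,20:210],(590,590),interpolation=cv2.INTER_CUBIC))
```

```text
(no output)
```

View pics/c1.png

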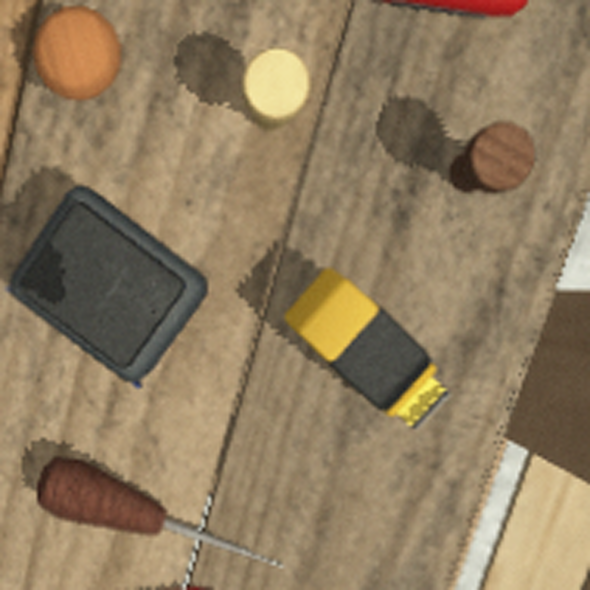

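View pics/c2.png

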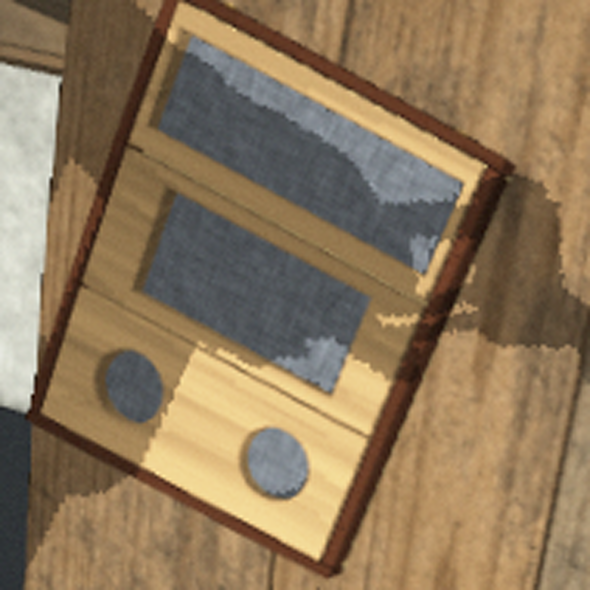

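```bash
cat > fit.py <<'E'
from h import *
from scipy.optimize import least_squares
np.set_printoptions(precision=4,suppress=True)
s=590/190
c=cal('w1'); sc=cal('scene0')
A=lambda x,y,z:px(c,212-.5+(x+.5)/s,35-.5+(y+.5)/s,z)
B=lambda x,y,z:px(c,20-.5+(x+.5)/s,-.5+(y+.5)/s,z)
SA=lambda x,y,z:px(sc,215+x/4,215+y/4,z); SB=lambda x,y,z:px(sc,175+x/7,160+y/7,z)
# caddy: frame x across inserts (dog at -x), y
loc=np.array([[112,-86],[-112,-86],[-112,86],[-70,40],[-70,-40]])*1e-3
P=np.array([B(*p,.018)[:2] for p in [(512,166),(333,574),(33,414),(131,385),(275,462)]])
Q=np.array([SB(*p,.018)[:2] for p in [(720,285),(97,402),(47,120),(163,168),(191,303)]])
T=lambda q,L:q[:2]+L@np.array([[np.cos(q[2]),np.sin(q[2])],[-np.sin(q[2]),np.cos(q[2])]])
for D in (P,Q,(P+Q)/2):
    r=least_squares(lambda q:(T(q,loc)-D).ravel(),[.5,.1,-.25]);print('caddy',r.x,'res mm',(T(r.x,loc)-D)*1e3)
q=r.x
for n,l in [('sock+',(-70,40)),('sock-',(-70,-40)),('tape',(0,0)),('awl',(70,0))]: print(n,T(q,np.array([l])*1e-3))
print('light',A(276,83,.062),SA(444,44,.062),'dark',A(503,155,.062),SA(558,162,.062))
tc=[A(*p,.063)[:2] for p in [(327,268),(285,317),(388,412),(437,365)]]
for i in range(4): print(tc[i],np.linalg.norm(tc[i]-tc[i-1]))
d=(tc[2]+tc[3]-tc[0]-tc[1])/2; print('tape mid',np.mean(tc,0),'len dir',np.degrees(np.arctan2(d[1],d[0])),'hook',A(430,411,.004))
h,t=A(40,492,.014)[:2],A(283,566,.010)[:2]; print('awl',h,t,np.linalg.norm(h-t),np.degrees(np.arctan2(*(h-t)[::-1])),'scene',SA(66,157,.014),SA(141,380,.01))
E
python3 fit.py
```

```text
caddy [ 0.504   0.1137 -0.2473] res mm [[ 3.0344 -0.804 ]
 [-3.2131  0.9209]
 [-1.232   2.7054]
 [ 1.1469 -1.3829]
 [ 0.2639 -1.4395]]
caddy [ 0.5055  0.115  -0.2272] res mm [[ 3.8947 -2.8511]
 [-3.9833 -2.0662]
 [-2.1245  4.1932]
 [ 0.7121  0.2182]
 [ 1.501   0.5059]]
caddy [ 0.5048  0.1143 -0.2373] res mm [[ 3.4644 -1.8427]
 [-3.6057 -0.57  ]
 [-1.6721  3.4576]
 [ 0.9334 -0.5789]
 [ 0.88   -0.466 ]]
sock+ [[0.4461 0.1697]]
sock- [[0.4273 0.0919]]
tape [[0.5048 0.1143]]
awl [[0.5728 0.0979]]
light [ 0.612  -0.1584  0.062 ] [ 0.6132 -0.1602  0.062 ] dark [ 0.6116 -0.2581  0.062 ] [ 0.6139 -0.2567  0.062 ]
[ 0.5469 -0.2002] 0.06437327250684845
[ 0.5223 -0.1887] 0.027188322983696823
[ 0.4952 -0.2447] 0.062180549037034835
[ 0.5209 -0.2591] 0.029406363323095715
tape mid [ 0.5213 -0.2232] len dir -114.78377986357168 hook [ 0.4971 -0.2768  0.004 ]
awl [ 0.4047 -0.0962] [ 0.3994 -0.2273] 0.13129548984400596 87.6863423901632 scene [ 0.4215 -0.0929  0.014 ] [ 0.3955 -0.2347  0.01  ]
```

```bash
cat > d.py <<'E'
import sys
from h import *
# usage: d.py x y z yaw_deg -> turn units, shifts in tool axes after the turn (units)
x,y,z,w=map(float,sys.argv[1:5]); o=robot.get_obs(); p=o['tool_pos']; cy=o['ee_rot'][2]
yw=np.radians(w); dt=(yw-cy+np.pi)%(2*np.pi)-np.pi
dx,dy=x-p[0],y-p[1]
np.set_printoptions(precision=4,suppress=True)
print('at',p,o['ee_rot'],'q',o['joint_positions'],'w',o['width'],'F',o['finger_force'])
print('turn z',-np.degrees(dt)/45,'shift',10*(dx*np.cos(yw)+dy*np.sin(yw)),10*(dx*np.sin(yw)-dy*np.cos(yw)),10*(p[2]-z))
E
python3 d.py .612 -.159 .033 15.65
```

```text
at [ 0.4494 -0.1842  0.3008] [-3.1412  0.0014  0.2717] q [-0.5053 -0.0547  1.3274 -0.0007  1.8701  0.7936] w 0.09420519238451518 F 0.0
turn z -0.0018435535435484146 shift 1.6339877310780615 0.19606162868634705 2.678201542922581
```

Request:
{"op": "move_arm", "data": {
  "motion": [0, 0, 0, 0.327, 0.04, 0.2, 0.65, 0, 0, 0, 0.327, 0.04, 0.2, 0.65, 0, 0, 0, 0.327, 0.04, 0.2, 0.65, 0, 0, 0, 0.327, 0.04, 0.2, 0.65, 0, 0, 0, 0.326, 0.036, 0.2, 0.65, 0, 0, 0, 0, 0, 0.36, 0.65, 0, 0, 0, 0, 0, 0.36, 0.65, 0, 0, 0, 0, 0, 0.36, 0.65, 0, 0, 0, 0, 0, 0.36, 0.65, 0, 0, 0, 0, 0, 0.24, 0.65, 0, 0, 0, 0, 0, 0, 0.65, 0, 0, 0, 0, 0, 0, 0.65]
}}

```text
time: 2.45
tool_pos: [0.6106, -0.1597, 0.0315]
ee_rot: [-3.139, 0.004, 0.27]
wrist_force: [0.2, -1.3, 0.2]
width: 0.061
finger_force: 0.0
```

```bash
python3 d.py .612 -.159 .033 15.65
python3 - <<'E'
from h import *
snap('wrist','w2'); im=cv2.imread('pics/w2.png'); cv2.imwrite('pics/w2b.png',im)
E
```

```text
at [ 0.6106 -0.1597  0.0315] [-3.1392  0.0039  0.2701] q [-0.3455  0.3583  1.3974 -0.0003  1.3905  0.9553] w 0.06104494962448175 F 0.0
turn z -0.003827023286908489 shift 0.015430104899243643 -0.002905088649932798 -0.014525079853058911
```

View pics/w2b.png

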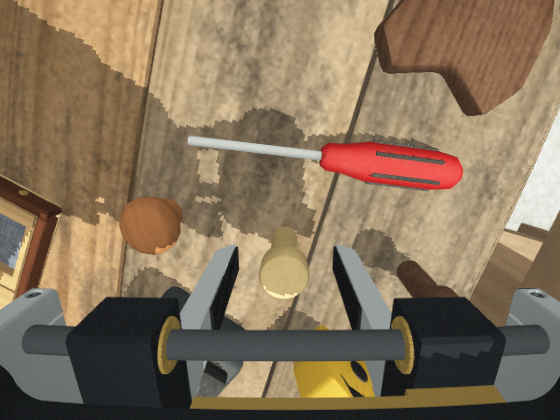

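The dog's head is at (283,270), centred between the fingers; check in depth numerically.

```bash
python3 -c "
from h import *
c=cal('w2');print(px(c,284,275,.062),proj(c,np.array([.6106,-.1597,.062])),proj(c,np.array([.6106,-.1597,.0])))"
```

```text
[ 0.61303386 -0.15877608  0.062     ] [284.43954745 279.2177372 ] [284.9905379  238.95514275]
```

Request:
{"op": "move_arm", "data": {
  "motion": [0, 0, 0, 0, 0, 0, 0, 0, 0, 0, 0, 0, 0, 0, 0, 0, 0, 0, 0, 0, 0, 0, 0, 0, 0, 0, 0, 0, 0, 0, 0, 0, 0, 0, 0]
}}

```text
time: 2.92
tool_pos: [0.6133, -0.1585, 0.0346]
ee_rot: [3.14, -0.001, 0.273]
wrist_force: [0.5, -0.7, 0.1]
width: 0.031
finger_force: 0.0
```

Request:
{"op": "move_arm", "data": {
  "motion": [0, 0, 0, 0, 0, 0, 0, 0, 0, 0, 0, 0, 0, 0, 0, 0, 0, 0, 0, 0, 0, 0, 0, 0, 0, 0, -0.1, 0, 0, 0, 0, 0, 0, -0.3, 0, 0, 0, 0, 0, 0, -0.3, 0, 0, 0, 0, 0, 0, -0.3, 0, 0, 0, 0, 0, 0, 0, 0, 0, 0, 0, 0, 0, 0, 0]
}}

```text
time: 3.67
tool_pos: [0.6139, -0.1587, 0.1362]
ee_rot: [3.139, -0.004, 0.273]
wrist_force: [0.1, 0.8, -1.7]
width: 0.0261
finger_force: 30.0
```

```bash
python3 d.py .427 .092 .140 15.65
```

```text
at [ 0.6139 -0.1587  0.1362] [ 3.1389 -0.0041  0.2729] q [-0.3424  0.2917  1.2694  0.0001  1.5756  0.9555] w 0.026109126454392312 F 29.999647488584742
turn z -0.00029291109153658953 shift -1.1238015857116723 -2.9182310371348934 -0.03814331843546431
```

Request:
{"op": "move_arm", "data": {
  "motion": [0, 0, 0, -0.112, -0.292, 0, 0, 0, 0, 0, -0.112, -0.292, 0, 0, 0, 0, 0, -0.112, -0.292, 0, 0, 0, 0, 0, -0.112, -0.292, 0, 0, 0, 0, 0, -0.112, -0.292, 0, 0, 0, 0, 0, -0.112, -0.292, 0, 0, 0, 0, 0, -0.112, -0.292, 0, 0, 0, 0, 0, -0.112, -0.292, 0, 0, 0, 0, 0, -0.112, -0.292, 0, 0, 0, 0, 0, -0.112, -0.292, 0, 0, 0, 0, 0, 0, 0, 0, 0, 0, 0, 0, 0, 0, 0, 0]
}}

```text
time: 4.67
tool_pos: [0.4241, 0.0934, 0.1314]
ee_rot: [-3.141, 0.004, 0.276]
wrist_force: [-0.3, -0.2, -1.1]
width: 0.0257
finger_force: 30.0
```

```bash
python3 d.py .427 .092 .044 15.65
python3 - <<'E'
from h import *
snap('wrist','w3'); im=cv2.imread('pics/w3.png'); cv2.imwrite('pics/w3b.png',cv2.resize(im,(800,600),interpolation=cv2.INTER_CUBIC))
E
```

```text
at [0.4241 0.0934 0.1314] [-3.1412  0.0038  0.2758] q [ 0.0864 -0.1448  1.7441 -0.0003  1.5461  1.3815] w 0.025664631120562897 F 29.99969477124978
turn z 0.003345919870133995 shift 0.02382867454404701 0.021682146981712787 0.8737350041713022
```

View pics/w3b.png

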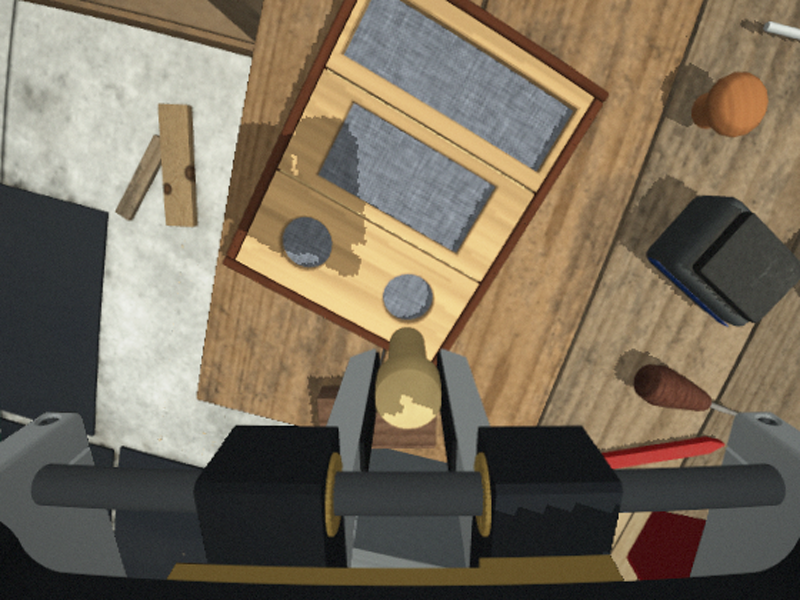

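Run:
```python
from h import *
from scipy.optimize import least_squares
np.set_printoptions(precision=4,suppress=True)
c=cal('w3');f=lambda u,v,z:px(c,u*.7,v*.7,z)
loc=np.array([[-70,40],[-70,-40],[-26,54],[26,54],[26,-54],[-26,-54],[47,-73],[93,-73],[112,-86],[-112,86]])*1e-3
pix=[(306,242),(408,298),(317,178),(350,100),(496,186),(457,253),(545,172),(588,99),(607,94),(228,261)]
P=np.array([f(*p,.018)[:2] for p in pix])
T=lambda q,L:q[:2]+L@np.array([[np.cos(q[2]),np.sin(q[2])],[-np.sin(q[2]),np.cos(q[2])]])
r=least_squares(lambda q:(T(q,loc)-P).ravel(),[.5,.1,-.25],loss='soft_l1',f_scale=.002);q=r.x
print(q,np.degrees(q[2]),(T(q,loc)-P)*1e3)
print('sock',P[:2],T(q,loc[:2]),'tape,awl',T(q,np.array([[0,0],[.07,0]])))
print('foot',f(406,340,.097))
```

```text
[ 0.5031  0.1155 -0.2325] -13.32040494681788 [[-0.4268 -0.6517]
 [ 0.2545 -0.6305]
 [ 2.3604  0.7639]
 [ 0.6944 -1.873 ]
 [ 0.8263 -1.4169]
 [-0.0998 -0.806 ]
 [-0.7339  3.4799]
 [-6.3716  4.0119]
 [ 2.6282 -2.2909]
 [-3.0671  3.7146]]
sock [[0.4447 0.1712]
 [0.4255 0.0934]] [[0.4442 0.1706]
 [0.4258 0.0927]] tape,awl [[0.5031 0.1155]
 [0.5713 0.0994]]
foot [0.4237 0.0939 0.097 ]
```

Request:
{"op": "move_arm", "data": {
  "motion": [0, 0, 0, 0.015, 0.01, 0.25, 0, 0, 0, 0, 0, 0, 0.25, 0, 0, 0, 0, 0, 0, 0.15, 0, 0, 0, 0, 0, 0, 0.1, 0, 0, 0, 0, 0, 0, 0.05, 0, 0, 0, 0, 0, 0, 0, 0, 0, 0, 0, 0, 0, 0, 0, 0, 0, 0, 0, 0, 0, 0]
}}

```text
time: 5.38
tool_pos: [0.429, 0.0919, 0.0546]
ee_rot: [3.141, -0.002, 0.272]
wrist_force: [0.1, 0.3, -1.1]
width: 0.0256
finger_force: 30.0
```

Request:
{"op": "move_arm", "data": {
  "motion": [0, 0, 0, -0.02, -0.015, 0, 0, 0, 0, 0, 0, 0, 0.04, 0, 0, 0, 0, 0, 0, 0.03, 0, 0, 0, 0, 0, 0, 0.02, 0, 0, 0, 0, 0, 0, 0, 0, 0, 0, 0, 0, 0, 0, 0, 0, 0, 0, 0, 0, 0, 0]
}}

```text
time: 5.97
tool_pos: [0.4256, 0.093, 0.0445]
ee_rot: [3.142, 0.0, 0.273]
wrist_force: [-0.3, -0.0, -1.1]
width: 0.0258
finger_force: 30.0
```

Request:
{"op": "move_arm", "data": {
  "motion": [0, 0, 0, 0, 0, 0.01, 0, 0, 0, 0, 0, 0, 0, 0, 0, 0, 0, 0, 0, 0, 0.48, 0, 0, 0, 0, 0, 0, 0.48, 0, 0, 0, 0, 0, 0, 0.48, 0, 0, 0, 0, 0, 0, 0.48, 0, 0, 0, 0, 0, -0.15, 0.48, 0, 0, 0, 0, 0, -0.3, 0.5, 0, 0, 0, 0, 0, -0.3, 0.6, 0, 0, 0, 0, 0, -0.3, 0.65, 0, 0, 0, 0, 0, 0, 0.65, 0, 0, 0, 0, 0, 0, 0.65]
}}

```text
time: 6.97
tool_pos: [0.4271, 0.0931, 0.1508]
ee_rot: [3.14, -0.005, 0.273]
wrist_force: [0.4, 0.5, -0.4]
width: 0.0608
finger_force: 0.0
```

```bash
python3 d.py .614 -.258 .14 15.65
python3 - <<'E'
from h import *
snap('side','s1'); im=cv2.imread('pics/s1.png'); cv2.imwrite('pics/s1b.png',cv2.resize(im[200:360,220:420],(750,600),interpolation=cv2.INTER_CUBIC))
E
```

```text
at [0.4271 0.0931 0.1508] [ 3.1405 -0.0052  0.2728] q [ 0.0849 -0.1551  1.7141 -0.0002  1.5773  1.3829] w 0.06083091429849016 F 0.0
turn z -0.00039416490477330366 shift 0.8525292723119239 3.884960076147355 0.10773934258297035
```

View pics/s1b.png

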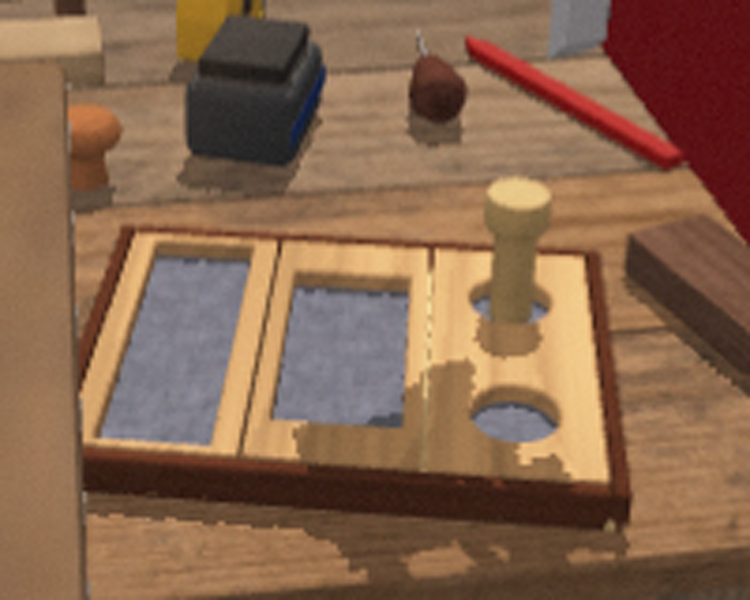

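Light dog stands upright in the near socket at (515,300). Now the dark dog.

Request:
{"op": "move_arm", "data": {
  "motion": [0, 0, 0, 0.077, 0.353, 0, 0.65, 0, 0, 0, 0.077, 0.353, 0, 0.65, 0, 0, 0, 0.077, 0.353, 0, 0.65, 0, 0, 0, 0.077, 0.353, 0, 0.65, 0, 0, 0, 0.077, 0.353, 0, 0.65, 0, 0, 0, 0.077, 0.353, 0, 0.65, 0, 0, 0, 0.077, 0.353, 0, 0.65, 0, 0, 0, 0.077, 0.353, 0, 0.65, 0, 0, 0, 0.077, 0.353, 0, 0.65, 0, 0, 0, 0.077, 0.353, 0, 0.65, 0, 0, 0, 0.077, 0.353, 0, 0.65, 0, 0, 0, 0, 0, 0, 0.65]
}}

```text
time: 8.02
tool_pos: [0.6117, -0.2635, 0.1428]
ee_rot: [-3.14, 0.005, 0.268]
wrist_force: [-1.2, 0.3, -1.3]
width: 0.0612
finger_force: 0.0
```

Request:
{"op": "move_arm", "data": {
  "motion": [0, 0, 0, 0, 0, 0, 0.65, 0, 0, 0, 0, 0, 0, 0.65]
}}

```text
time: 8.18
tool_pos: [0.6107, -0.2573, 0.1461]
ee_rot: [-3.138, 0.003, 0.273]
wrist_force: [0.7, 0.5, -0.1]
width: 0.061
finger_force: 0.0
```

```bash
python3 d.py .613 -.258 .034 15.65
```

```text
at [ 0.6107 -0.2573  0.1461] [-3.1382  0.0029  0.2727] q [-0.4844  0.3589  1.1632  0.0005  1.6239  0.8137] w 0.06096743890126806 F 0.0
turn z -0.0005372026991496457 shift 0.019815728912713916 0.01328545502153692 1.1213112899867124
```

Request:
{"op": "move_arm", "data": {
  "motion": [0, 0, 0, 0.015, 0.01, 0.3, 0.65, 0, 0, 0, 0, 0, 0.3, 0.65, 0, 0, 0, 0, 0, 0.25, 0.65, 0, 0, 0, 0, 0, 0.18, 0.65, 0, 0, 0, 0, 0, 0.09, 0.65, 0, 0, 0, 0, 0, 0, 0.65, 0, 0, 0, 0, 0, 0, 0.65, 0, 0, 0, 0, 0, 0, 0.65]
}}

```text
time: 8.85
tool_pos: [0.6146, -0.2587, 0.0388]
ee_rot: [3.139, -0.003, 0.273]
wrist_force: [0.3, 0.4, -0.5]
width: 0.0607
finger_force: 0.0
```

Request:
{"op": "move_arm", "data": {
  "motion": [0, 0, 0, 0, 0, 0, 0, 0, 0, 0, 0, 0, 0, 0, 0, 0, 0, 0, 0, 0, 0, 0, 0, 0, 0, 0, 0, 0, 0, 0, 0, 0, 0, 0, 0, 0, 0, 0, 0, 0, 0, 0, 0, 0, 0, 0, 0, 0, 0, 0, 0, 0, 0, 0, 0, 0]
}}

```text
time: 9.52
tool_pos: [0.6135, -0.2587, 0.0366]
ee_rot: [3.142, -0.0, 0.273]
wrist_force: [0.3, 0.4, 0.9]
width: 0.0256
finger_force: 30.0
```

Request:
{"op": "move_arm", "data": {
  "motion": [0, 0, 0, 0, 0, -0.2, 0, 0, 0, 0, 0, 0, -0.3, 0, 0, 0, 0, 0, 0, -0.3, 0, 0, 0, 0, 0, 0, -0.3, 0, 0, 0, 0, 0, 0, 0, 0]
}}

```text
time: 9.93
tool_pos: [0.6168, -0.2605, 0.155]
ee_rot: [3.132, -0.01, 0.273]
wrist_force: [0.0, 0.7, 1.3]
width: 0.0255
finger_force: 30.0
```

Request:
{"op": "move_arm", "data": {
  "motion": [0, 0, 0, -0.042, -0.418, 0, 0, 0, 0, 0, -0.042, -0.415, 0, 0, 0, 0, 0, -0.042, -0.413, 0, 0, 0, 0, 0, -0.042, -0.413, 0, 0, 0, 0, 0, -0.042, -0.413, 0, 0, 0, 0, 0, -0.042, -0.413, 0, 0, 0, 0, 0, -0.042, -0.413, 0, 0, 0, 0, 0, -0.042, -0.413, 0, 0, 0, 0, 0, -0.042, -0.413, 0, 0, 0, 0, 0, -0.042, -0.413, 0, 0, 0, 0, 0, -0.042, -0.413, 0, 0, 0, 0, 0, 0, 0, 0, 0]
}}

```text
time: 10.93
tool_pos: [0.4431, 0.1727, 0.1458]
ee_rot: [-3.138, 0.001, 0.282]
wrist_force: [0.6, -0.9, -0.6]
width: 0.0258
finger_force: 30.0
```

Request:
{"op": "move_arm", "data": {
  "motion": [0, 0, 0, 0, 0, 0, 0, 0, 0, 0, 0, 0, 0, 0, 0, 0, 0, 0, 0, 0, 0, 0, 0, 0, 0, 0, 0, 0]
}}

```text
time: 11.27
tool_pos: [0.4471, 0.1653, 0.1461]
ee_rot: [3.141, 0.001, 0.27]
wrist_force: [0.2, 0.4, 0.6]
width: 0.0257
finger_force: 30.0
```

```bash
python3 d.py .4444 .171 .0456 15.65
python3 - <<'E'
from h import *
snap('wrist','w4'); im=cv2.imread('pics/w4.png'); cv2.imwrite('pics/w4b.png',cv2.resize(im,(800,600),interpolation=cv2.INTER_CUBIC))
E
```

```text
at [0.4471 0.1653 0.1461] [3.1412 0.0005 0.2702] q [ 0.2354 -0.0571  1.6347 -0.0004  1.5645  1.536 ] w 0.02567037662065493 F 29.999945741146803
turn z -0.0037349353615688005 shift -0.01026953418445069 -0.06245865392342294 1.0052690862227551
```

View pics/w4b.png

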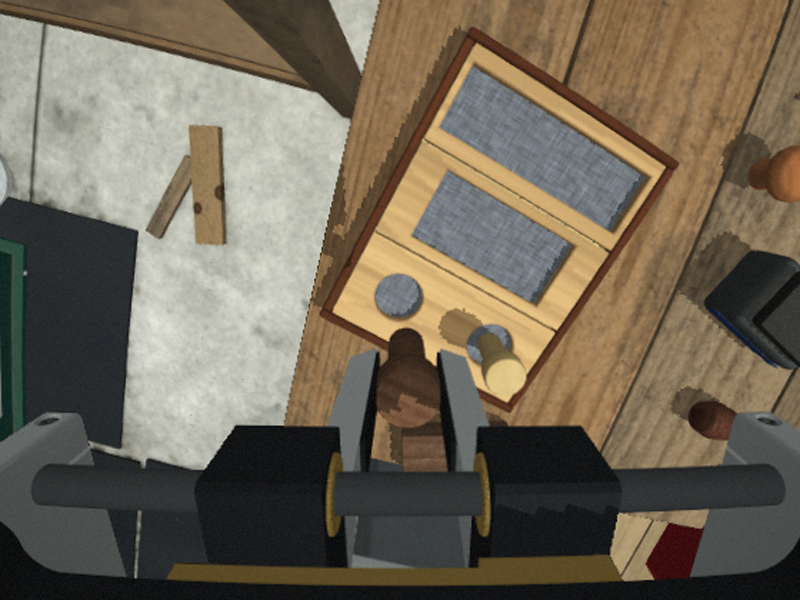

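The far socket is free at (399,296), dark dog held above, light dog in place at (489,344); whole rim is visible, so refit the caddy.

Run:
```python
from h import *
from scipy.optimize import least_squares
np.set_printoptions(precision=4,suppress=True)
c=cal('w4');f=lambda u,v,z:px(c,u*.7,v*.7,z)
loc=np.array([[-70,40],[112,86],[112,-86],[-112,86],[-112,-86]])*1e-3
P=np.array([f(*p,.018)[:2] for p in [(399,297),(474,29),(678,163),(322,312),(509,410)]])
T=lambda q,L:q[:2]+L@np.array([[np.cos(q[2]),np.sin(q[2])],[-np.sin(q[2]),np.cos(q[2])]])
r=least_squares(lambda q:(T(q,loc)-P).ravel(),[.5,.1,-.25]);q=r.x
print(q,np.degrees(q[2]),(T(q,loc)-P)*1e3)
print('sock',P[0],T(q,loc[:1]),'tape,awl',T(q,np.array([[0,0],[.07,0]])))
b=np.array([f(*p,.009)[:2] for p in [(477,67),(440,133),(648,178),(611,230)]]);print('awl floor mid',b.mean(0))
b=np.array([f(*p,.009)[:2] for p in [(447,170),(413,236),(574,242),(537,302)]]);print('tape floor mid',b.mean(0))
print('foot',f(405,338,.1095))
```

```text
[ 0.5033  0.1157 -0.2397] -13.732834947065749 [[ 0.7265  0.4393]
 [ 3.154   1.4457]
 [ 1.3833 -2.5365]
 [-2.4715  2.4898]
 [-2.7922 -1.8383]]
sock [0.444  0.1708] [[0.4447 0.1712]] tape,awl [[0.5033 0.1157]
 [0.5713 0.0991]]
awl floor mid [0.5706 0.0972]
tape floor mid [0.5033 0.1145]
foot [0.4469 0.1663 0.1095]
```

Request:
{"op": "move_arm", "data": {
  "motion": [0, 0, 0, -0.01, -0.04, 0.25, 0, 0, 0, 0, 0, 0, 0.25, 0, 0, 0, 0, 0, 0, 0.15, 0, 0, 0, 0, 0, 0, 0.1, 0, 0, 0, 0, 0, 0, 0.05, 0, 0, 0, 0, 0, 0, 0, 0, 0, 0, 0, 0, 0, 0, 0, 0, 0, 0, 0, 0, 0, 0, 0, 0, 0, 0, 0, 0, 0]
}}

```text
time: 12.07
tool_pos: [0.4455, 0.1704, 0.0678]
ee_rot: [3.141, -0.003, 0.273]
wrist_force: [-0.3, -0.1, -1.1]
width: 0.0256
finger_force: 30.0
```

Request:
{"op": "move_arm", "data": {
  "motion": [0, 0, 0, -0.01, 0, 0.08, 0, 0, 0, 0, 0, 0, 0.07, 0, 0, 0, 0, 0, 0, 0.05, 0, 0, 0, 0, 0, 0, 0.02, 0, 0, 0, 0, 0, 0, 0, 0, 0, 0, 0, 0, 0, 0, 0, 0, 0, 0, 0, 0, 0, 0]
}}

```text
time: 12.65
tool_pos: [0.4439, 0.1704, 0.0451]
ee_rot: [-3.141, -0.001, 0.273]
wrist_force: [-0.8, 0.7, 5.0]
width: 0.0255
finger_force: 30.0
```

Request:
{"op": "move_arm", "data": {
  "motion": [0, 0, 0, 0, 0, 0, 0.48, 0, 0, 0, 0, 0, 0, 0.48, 0, 0, 0, 0, 0, 0, 0.48, 0, 0, 0, 0, 0, 0, 0.48, 0, 0, 0, 0, 0, -0.15, 0.48, 0, 0, 0, 0, 0, -0.3, 0.48, 0, 0, 0, 0, 0, -0.3, 0.5, 0, 0, 0, 0, 0, -0.3, 0.6, 0, 0, 0, 0, 0, -0.3, 0.65, 0, 0, 0, 0, 0, 0, 0.65]
}}

```text
time: 13.48
tool_pos: [0.4469, 0.1708, 0.1864]
ee_rot: [3.141, -0.012, 0.273]
wrist_force: [0.7, 0.8, 1.9]
width: 0.0603
finger_force: 0.0
```

```bash
python3 d.py .521 -.223 .15 65.2;python3 d.py .521 -.223 .15 -114.8
```

```text
at [0.4469 0.1708 0.1864] [ 3.1411 -0.0124  0.2728] q [ 0.2466 -0.0785  1.5748 -0.0002  1.6328  1.5446] w 0.06032261926520639 F 0.0
turn z -1.1015716027079536 shift -3.2640326621870086 2.3244704890225742 0.36383579540901184
at [0.4469 0.1708 0.1864] [ 3.1411 -0.0124  0.2728] q [ 0.2466 -0.0785  1.5748 -0.0002  1.6328  1.5446] w 0.06032261926520639 F 0.0
turn z 2.898428397292047 shift 3.264032662187008 -2.3244704890225747 0.36383579540901184
```

Request:
{"op": "move_arm", "data": {
  "motion": [0, 0, -0.138, 0, 0, 0, 0.65, 0, 0, -0.138, 0, 0, 0, 0.65, 0, 0, -0.138, 0, 0, 0, 0.65, 0, 0, -0.138, 0, 0, 0, 0.65, 0, 0, -0.138, 0, 0, 0, 0.65, 0, 0, -0.138, 0, 0, 0, 0.65, 0, 0, -0.138, 0, 0, 0, 0.65, 0, 0, -0.136, 0, 0, 0, 0.65]
}}

```text
time: 14.15
tool_pos: [0.4431, 0.1698, 0.1783]
ee_rot: [-3.14, 0.001, 1.144]
wrist_force: [-0.2, -0.2, -0.5]
width: 0.0612
finger_force: 0.0
```

Request:
{"op": "move_arm", "data": {
  "motion": [0, 0, 0, -0.297, 0.211, 0.03, 0.65, 0, 0, 0, -0.297, 0.211, 0.03, 0.65, 0, 0, 0, -0.297, 0.211, 0.03, 0.65, 0, 0, 0, -0.297, 0.211, 0.03, 0.65, 0, 0, 0, -0.297, 0.211, 0.03, 0.65, 0, 0, 0, -0.297, 0.211, 0.03, 0.65, 0, 0, 0, -0.297, 0.211, 0.03, 0.65, 0, 0, 0, -0.297, 0.211, 0.03, 0.65, 0, 0, 0, -0.297, 0.211, 0.03, 0.65, 0, 0, 0, -0.297, 0.211, 0.03, 0.65, 0, 0, 0, -0.297, 0.211, 0.03, 0.65, 0, 0, 0, 0, 0, 0, 0.65]
}}

```text
time: 15.15
tool_pos: [0.5167, -0.2296, 0.1437]
ee_rot: [-3.14, 0.003, 1.132]
wrist_force: [-0.6, 0.1, -0.3]
width: 0.0613
finger_force: 0.0
```

Request:
{"op": "move_arm", "data": {
  "motion": [0, 0, 0, 0, 0, 0, 0.65, 0, 0, 0, 0, 0, 0, 0.65, 0, 0, 0, 0, 0, 0, 0.65, 0, 0, 0, 0, 0, 0, 0.65]
}}

```text
time: 15.48
tool_pos: [0.5174, -0.2225, 0.1467]
ee_rot: [3.141, -0.0, 1.14]
wrist_force: [0.6, 0.2, 0.3]
width: 0.0613
finger_force: 0.0
```

```bash
python3 d.py .521 -.223 .022 65.2
python3 - <<'E'
from h import *
snap('wrist','w5'); im=cv2.imread('pics/w5.png'); cv2.imwrite('pics/w5b.png',cv2.resize(im,(800,600),interpolation=cv2.INTER_CUBIC))
E
```

```text
at [ 0.5174 -0.2225  0.1467] [ 3.1414 -0.0002  1.1402] q [-0.507   0.1348  1.435   0.0002  1.5716 -0.0763] w 0.061259401638714274 F 0.0
turn z 0.0028171188711351475 shift 0.010739328350935474 0.034962950046863166 1.2468521975671942
```

View pics/w5b.png

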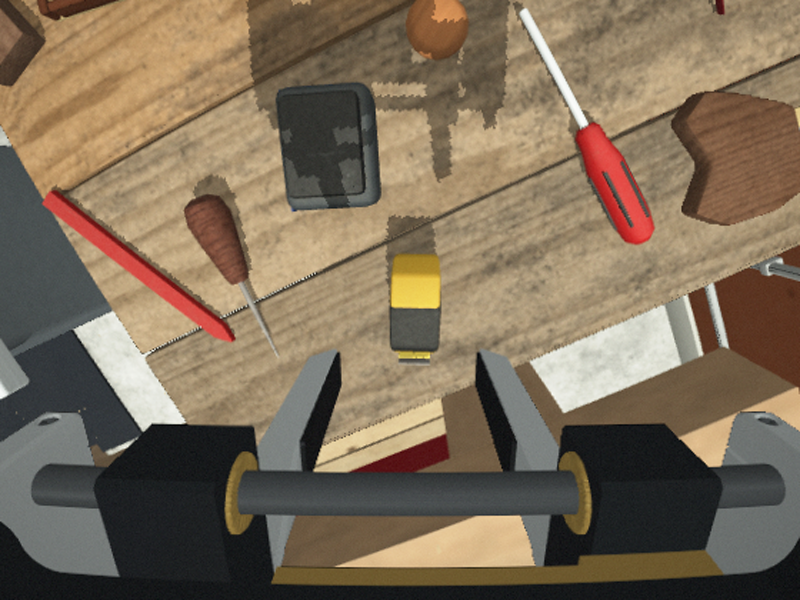

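Tape stands at (415,303), lengthwise straight in the image; awl from (203,197) to (277,356).

Run:
```python
from h import *
np.set_printoptions(precision=4,suppress=True)
c=cal('w5');f=lambda u,v,z:px(c,u*.7,v*.7,z)
a,b,d,e=[f(*p,.063)[:2] for p in [(393,256),(439,256),(391,350),(439,351)]]
print('tape',(a+b+d+e)/4,np.linalg.norm(a-b),np.linalg.norm(a-d),np.degrees(np.arctan2(*((a+b-d-e)/2)[::-1])))
print('hook',f(414,360,.003))
h,t=f(201,197,.014)[:2],f(277,356,.010)[:2]
print('awl',h,t,np.linalg.norm(h-t),np.degrees(np.arctan2(*(h-t)[::-1])), 'grip',h+(t-h)*35/132, f(222,243,.02))
```

```text
tape [ 0.5241 -0.2197] 0.028400206461756065 0.06220995811012202 65.07263415062218
hook [ 0.4977 -0.2777  0.003 ]
awl [ 0.4125 -0.0955] [ 0.4009 -0.2265] 0.1315272377420449 84.92952758441533 grip [ 0.4094 -0.1302] [ 0.4121 -0.1309  0.02  ]
```

Request:
{"op": "move_arm", "data": {
  "motion": [0, 0, 0, -0.015, 0.04, 0.3, 0.65, 0, 0, 0, 0, 0, 0.3, 0.65, 0, 0, 0, 0, 0, 0.25, 0.65, 0, 0, 0, 0, 0, 0.2, 0.65, 0, 0, 0, 0, 0, 0.12, 0.65, 0, 0, 0, 0, 0, 0.07, 0.65, 0, 0, 0, 0, 0, 0, 0.65, 0, 0, 0, 0, 0, 0, 0.65, 0, 0, 0, 0, 0, 0, 0.65, 0, 0, 0, 0, 0, 0, 0.65]
}}

```text
time: 16.37
tool_pos: [0.5215, -0.2275, 0.0244]
ee_rot: [3.138, 0.0, 1.138]
wrist_force: [0.4, 0.5, -0.7]
width: 0.0612
finger_force: 0.0
```

Request:
{"op": "move_arm", "data": {
  "motion": [0, 0, 0, 0, 0, 0, 0, 0, 0, 0, 0, 0, 0, 0, 0, 0, 0, 0, 0, 0, 0, 0, 0, 0, 0, 0, 0, 0, 0, 0, 0, 0, 0, 0, 0, 0, 0, 0, 0, 0, 0, 0, 0, 0, 0, 0, 0, 0, 0, 0, 0, 0, 0, 0, 0, 0]
}}

```text
time: 17.03
tool_pos: [0.5206, -0.2271, 0.0226]
ee_rot: [3.141, 0.0, 1.138]
wrist_force: [-0.3, -0.0, -0.2]
width: 0.0317
finger_force: 29.9
```

Request:
{"op": "move_arm", "data": {
  "motion": [0, 0, 0, 0, 0, -0.2, 0, 0, 0, 0, 0, 0, -0.3, 0, 0, 0, 0, 0, 0, -0.3, 0, 0, 0, 0, 0, 0, -0.3, 0, 0, 0, 0, 0, 0, -0.2, 0, 0, 0, -0.125, 0, 0, 0, 0, 0, 0, -0.124, 0, 0, 0, 0, 0, 0, 0, 0, 0, 0, 0, 0, 0, 0, 0, 0, 0, 0]
}}

```text
time: 17.78
tool_pos: [0.5197, -0.2266, 0.1514]
ee_rot: [-3.139, -0.001, 1.331]
wrist_force: [-0.3, 0.7, -1.7]
width: 0.0318
finger_force: 29.9
```

```bash
python3 d.py .5053 .124 .150 76.4
```

```text
at [ 0.5197 -0.2266  0.1514] [-3.1394 -0.0005  1.3314] q [-0.5111  0.143   1.4164 -0.0001  1.5845 -0.2718] w 0.03184936195153591 F 29.9290227110032
turn z -0.0025402923561231978 shift 3.3738871931257397 -0.9643892784886636 0.014022880844091756
```

Request:
{"op": "move_arm", "data": {
  "motion": [0, 0, 0, 0.307, -0.088, 0, 0, 0, 0, 0, 0.307, -0.088, 0, 0, 0, 0, 0, 0.307, -0.088, 0, 0, 0, 0, 0, 0.307, -0.088, 0, 0, 0, 0, 0, 0.307, -0.088, 0, 0, 0, 0, 0, 0.307, -0.088, 0, 0, 0, 0, 0, 0.307, -0.088, 0, 0, 0, 0, 0, 0.307, -0.088, 0, 0, 0, 0, 0, 0.307, -0.088, 0, 0, 0, 0, 0, 0.307, -0.088, 0, 0, 0, 0, 0, 0.304, -0.084, 0, 0, 0, 0, 0, 0, 0, 0, 0]
}}

```text
time: 18.78
tool_pos: [0.5045, 0.1289, 0.1515]
ee_rot: [-3.139, -0.003, 1.338]
wrist_force: [0.4, -0.2, -2.6]
width: 0.0318
finger_force: 29.9
```

Request:
{"op": "move_arm", "data": {
  "motion": [0, 0, 0, 0, 0, 0, 0, 0, 0, 0, 0, 0, 0.3, 0, 0, 0, 0, 0, 0, 0.25, 0, 0, 0, 0, 0, 0, 0.2, 0, 0, 0, 0, 0, 0, 0.1, 0, 0, 0, 0, 0, 0, 0, 0, 0, 0, 0, 0, 0, 0, 0, 0, 0, 0, 0, 0, 0, 0]
}}

```text
time: 19.45
tool_pos: [0.5071, 0.1232, 0.069]
ee_rot: [3.139, -0.001, 1.333]
wrist_force: [0.2, -0.5, -1.7]
width: 0.032
finger_force: 29.9
```

```bash
python3 d.py .5053 .124 .032 76.4
python3 - <<'E'
from h import *
snap('side','s2'); im=cv2.imread('pics/s2.png'); A=cv2.resize(im[180:350,220:400],(400,378),interpolation=cv2.INTER_CUBIC)
snap('scene','q2'); im=cv2.imread('pics/q2.png'); B=cv2.resize(im[120:290,165:345],(400,378),interpolation=cv2.INTER_CUBIC)
cv2.imwrite('pics/m2.png',np.hstack([A,B]))
E
```

```text
at [0.5071 0.1232 0.069 ] [ 3.1389 -0.0008  1.3327] q [ 0.1299  0.091   1.6419 -0.0002  1.4058  0.368 ] w 0.031994470767556786 F 29.94517399580218
turn z -0.0009455396964200178 shift 0.003314986407919925 -0.019205819761836666 0.3702793090994404
```

View pics/m2.png

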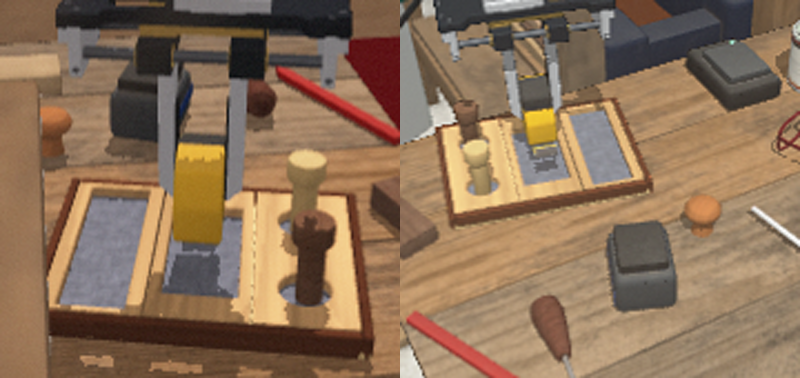

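Both dogs stand in their sockets, the tape hangs over the short pocket. Lowering.

Request:
{"op": "move_arm", "data": {
  "motion": [0, 0, 0, 0, -0.015, 0.12, 0, 0, 0, 0, 0, 0, 0.1, 0, 0, 0, 0, 0, 0, 0.07, 0, 0, 0, 0, 0, 0, 0.04, 0, 0, 0, 0, 0, 0, 0.02, 0, 0, 0, 0, 0, 0, 0, 0, 0, 0, 0, 0, 0, 0, 0, 0, 0, 0, 0, 0, 0, 0, 0, 0, 0, 0, 0, 0, 0]
}}

```text
time: 20.3
tool_pos: [0.5047, 0.124, 0.0326]
ee_rot: [3.141, -0.0, 1.334]
wrist_force: [-0.5, -0.1, -1.8]
width: 0.0319
finger_force: 29.9
```

Request:
{"op": "move_arm", "data": {
  "motion": [0, 0, 0, 0, 0, 0.012, 0, 0, 0, 0, 0, 0, 0, 0, 0, 0, 0, 0, 0, 0, 0.5, 0, 0, 0, 0, 0, 0, 0.5, 0, 0, 0, 0, 0, 0, 0.5, 0, 0, 0, 0, 0, 0, 0.5, 0, 0, 0, 0, 0, -0.15, 0.5, 0, 0, 0, 0, 0, -0.3, 0.5, 0, 0, 0, 0, 0, -0.3, 0.5, 0, 0, 0, 0, 0, -0.4, 0.5, 0, 0, 0, 0, 0, 0, 0.5, 0, 0, 0, 0, 0, 0, 0.5]
}}

```text
time: 21.3
tool_pos: [0.5065, 0.1243, 0.1499]
ee_rot: [3.135, -0.003, 1.334]
wrist_force: [-0.6, 0.4, -0.2]
width: 0.0468
finger_force: 0.0
```

```bash
python3 d.py .409 -.131 .148 86
python3 - <<'E'
from h import *
c=snap('wrist','w6')
np.set_printoptions(precision=4,suppress=True)
# where tape top should be
for p in [(.5053,.124,.072)]: print(proj(c,np.array(p)))
E
```

```text
at [0.5065 0.1243 0.1499] [ 3.1346 -0.0026  1.3339] q [ 0.132   0.0357  1.5353 -0.0001  1.563   0.3688] w 0.04684430781302829 F 0.0
turn z -0.21269937845163092 shift -2.6147555248078636 -0.7944060294949041 0.01853153922005385
[283.7404 221.6526]
```

Request:
{"op": "move_arm", "data": {
  "motion": [0, 0, -0.106, 0, 0, 0, 0.5, 0, 0, -0.106, 0, 0, 0, 0.5, 0, 0, 0, -0.327, -0.099, 0, 0.5, 0, 0, 0, -0.327, -0.099, 0, 0.5, 0, 0, 0, -0.327, -0.099, 0, 0.5, 0, 0, 0, -0.327, -0.099, 0, 0.5, 0, 0, 0, -0.327, -0.099, 0, 0.5, 0, 0, 0, -0.327, -0.099, 0, 0.5, 0, 0, 0, -0.327, -0.099, 0, 0.5, 0, 0, 0, -0.327, -0.099, 0, 0.5, 0, 0, 0, 0, 0, 0, 0.5, 0, 0, 0, 0, 0, 0, 0.5]
}}

```text
time: 22.35
tool_pos: [0.4054, -0.1321, 0.1443]
ee_rot: [-3.138, -0.002, 1.496]
wrist_force: [0.5, 0.5, -0.1]
width: 0.0469
finger_force: 0.0
```

Request:
{"op": "move_arm", "data": {
  "motion": [0, 0, 0, 0, 0, 0, 0.5, 0, 0, 0, 0, 0, 0, 0.5, 0, 0, 0, 0, 0, 0, 0.5]
}}

```text
time: 22.6
tool_pos: [0.4071, -0.1302, 0.1457]
ee_rot: [-3.141, -0.001, 1.503]
wrist_force: [0.0, -0.9, 0.2]
width: 0.0467
finger_force: 0.0
```

```bash
python3 d.py .409 -.131 .009 86
python3 - <<'E'
from h import *
np.set_printoptions(precision=4,suppress=True)
c=snap('wrist','w7'); im=cv2.imread('pics/w7.png')
print(proj(c,np.array([.409,-.131,.02])))
a=cv2.resize(im[90:310,170:400],(575,550),interpolation=cv2.INTER_CUBIC)
cv2.imwrite('pics/w7b.png',a)
# segmentation by colour: handle red-brown
b,g,r=[im[:,:,i].astype(float) for i in range(3)]
m=((r<150)&(r>1.45*g)&(r<3.2*g)&(r>45)).astype(np.uint8)
n,l,s,ce=cv2.connectedComponentsWithStats(cv2.morphologyEx(m,cv2.MORPH_OPEN,np.ones((3,3))))
for i in np.argsort(-s[1:,4])[:5]+1: print(s[i],ce[i])
E
```

```text
at [ 0.4071 -0.1302  0.1457] [-3.1407 -0.0006  1.5026] q [-0.4425 -0.1705  1.7373  0.0002  1.5758 -0.3743] w 0.04674716507446058 F 0.0
turn z 0.00205670767081642 shift -0.00690748059249372 0.01938434639982829 1.3672083616454387
[287.52   208.0692]
[ 237    0  245   59 2313] [375.5599  29.6213]
[ 274  174   29   60 1304] [287.5667 200.4548]
[458 118  32  29 302] [469.2914 131.4901]
```

Run:
```python
from h import *
np.set_printoptions(precision=4,suppress=True)
c=cal('w7'); im=cv2.imread('pics/w7.png')
b,g,r=[im[:,:,i].astype(float) for i in range(3)]
m=((r<150)&(r>1.45*g)&(r<3.2*g)&(r>45)).astype(np.uint8)
n,l,s,ce=cv2.connectedComponentsWithStats(cv2.morphologyEx(m,cv2.MORPH_OPEN,np.ones((3,3))))
i=l[200,287]
for y in range(176,234,6):
    x=np.where(l[y]==i)[0]; print(y,x.min(),x.max(),px(c,(x.min()+x.max())/2,y,.014)[:2],np.linalg.norm(px(c,x.max(),y,.014)-px(c,x.min(),y,.014)))
```

```text
176 278 297 [ 0.4112 -0.0982] 0.019752329398921274
182 276 301 [ 0.4118 -0.1045] 0.026127876813247027
188 274 302 [ 0.4109 -0.1109] 0.02941993762682749
194 275 301 [ 0.4104 -0.1173] 0.02746582531555696
200 275 300 [ 0.4095 -0.1237] 0.026554078452388934
206 276 298 [ 0.4085 -0.1303] 0.023497076188314547
212 277 297 [ 0.4081 -0.1369] 0.021481315628455847
218 278 296 [ 0.4076 -0.1436] 0.019443695758656846
224 279 294 [ 0.4067 -0.1504] 0.016296948263005224
230 280 292 [ 0.4057 -0.1572] 0.01311423435567701
```

View pics/w7b.png

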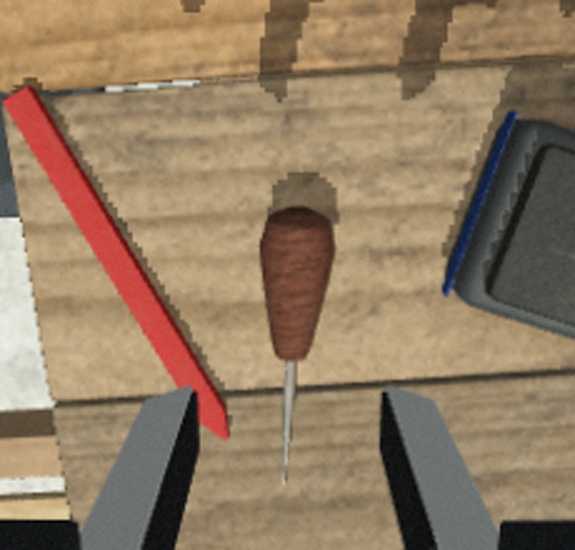

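Handle lies along the image vertical around (297,280), shaft tip (285,483); grip point (0.4085, -0.131), axis at 84.5 degrees. Descending.

Request:
{"op": "move_arm", "data": {
  "motion": [0, 0, 0.035, 0, 0, 0, 0.5, 0, 0, 0, -0.01, 0.015, 0.3, 0.5, 0, 0, 0, 0, 0, 0.3, 0.5, 0, 0, 0, 0, 0, 0.3, 0.5, 0, 0, 0, 0, 0, 0.2, 0.5, 0, 0, 0, 0, 0, 0.1, 0.5, 0, 0, 0, 0, 0, 0.05, 0.5, 0, 0, 0, 0, 0, 0, 0.5, 0, 0, 0, 0, 0, 0, 0.5, 0, 0, 0, 0, 0, 0, 0.5]
}}

```text
time: 23.48
tool_pos: [0.4098, -0.133, 0.023]
ee_rot: [3.138, 0.001, 1.473]
wrist_force: [0.3, -0.3, 0.8]
width: 0.047
finger_force: 0.0
```

Request:
{"op": "move_arm", "data": {
  "motion": [0, 0, 0, 0.01, -0.01, 0.06, 0.5, 0, 0, 0, 0, 0, 0.05, 0.5, 0, 0, 0, 0, 0, 0.03, 0.5, 0, 0, 0, 0, 0, 0, 0.5, 0, 0, 0, 0, 0, 0, 0, 0, 0, 0, 0, 0, 0, 0, 0, 0, 0, 0, 0, 0, 0, 0, 0, 0, 0, 0, 0, 0, 0, 0, 0, 0, 0, 0, 0, 0, 0, 0, 0, 0, 0, 0]
}}

```text
time: 24.32
tool_pos: [0.4077, -0.1316, 0.0075]
ee_rot: [3.141, 0.0, 1.473]
wrist_force: [0.2, -0.1, 1.1]
width: 0.0227
finger_force: 30.0
```

Run:
```python
from h import *
np.set_printoptions(precision=4,suppress=True)
a,b=cal('scene0'),cal('side0')
for z in np.arange(0,.36,.04): print(z,px(a,333*.7,107*.7,z)[:2],px(b,350*.7,307*.7,z)[:2])
```

```text
0.0 [0.8398 0.8313] [ 0.5963 -0.2247]
0.04 [0.8011 0.7376] [ 0.5971 -0.1392]
0.08 [0.7625 0.6438] [ 0.598  -0.0537]
0.12 [0.7238 0.55  ] [0.5989 0.0317]
0.16 [0.6851 0.4563] [0.5997 0.1172]
0.2 [0.6464 0.3625] [0.6006 0.2026]
0.24 [0.6078 0.2687] [0.6014 0.2881]
0.28 [0.5691 0.1749] [0.6023 0.3736]
0.32 [0.5304 0.0812] [0.6032 0.459 ]
```

Request:
{"op": "move_arm", "data": {
  "motion": [0, 0, 0, 0, 0, -0.2, 0, 0, 0, 0, 0, 0, -0.3, 0, 0, 0, 0, 0, 0, -0.3, 0, 0, 0, 0, 0, 0, -0.3, 0, 0, 0, 0.089, 0, 0, -0.2, 0, 0, 0, 0.089, 0, 0, 0, 0, 0, 0, 0, 0, 0, 0, 0, 0, 0, 0, 0, 0, 0, 0, 0, 0, 0, 0, 0, 0, 0]
}}

```text
time: 25.07
tool_pos: [0.4067, -0.1311, 0.1361]
ee_rot: [-3.139, -0.0, 1.335]
wrist_force: [-0.6, -0.3, -0.8]
width: 0.0231
finger_force: 30.0
```

```bash
python3 d.py .5784 .1277 .14 76.4
```

```text
at [ 0.4067 -0.1311  0.1361] [-3.1392 -0.0004  1.3345] q [-0.4446 -0.165   1.752  -0.0001  1.557  -0.2083] w 0.023102136327046163 F 29.96196985244751
turn z 0.0013916850911742471 shift 2.9191034964419114 1.06049514714069 -0.03922667841867261
```

Request:
{"op": "move_arm", "data": {
  "motion": [0, 0, 0, 0.292, 0.106, 0, 0, 0, 0, 0, 0.292, 0.106, 0, 0, 0, 0, 0, 0.292, 0.106, 0, 0, 0, 0, 0, 0.292, 0.106, 0, 0, 0, 0, 0, 0.292, 0.106, 0, 0, 0, 0, 0, 0.292, 0.106, 0, 0, 0, 0, 0, 0.292, 0.106, 0, 0, 0, 0, 0, 0.292, 0.106, 0, 0, 0, 0, 0, 0.292, 0.106, 0, 0, 0, 0, 0, 0.292, 0.106, 0, 0, 0, 0, 0, 0, 0, 0, 0, 0, 0, 0, 0, 0, 0, 0]
}}

```text
time: 26.07
tool_pos: [0.5786, 0.1283, 0.135]
ee_rot: [-3.138, 0.002, 1.336]
wrist_force: [-0.4, -0.6, -0.9]
width: 0.0227
finger_force: 30.0
```

Request:
{"op": "move_arm", "data": {
  "motion": [0, 0, 0, 0, 0, 0.25, 0, 0, 0, 0, 0, 0, 0.25, 0, 0, 0, 0, 0, 0, 0.2, 0, 0, 0, 0, 0, 0, 0.1, 0, 0, 0, 0, 0, 0, 0, 0, 0, 0, 0, 0, 0, 0, 0, 0, 0, 0, 0, 0, 0, 0, 0, 0, 0, 0, 0, 0, 0]
}}

```text
time: 26.73
tool_pos: [0.5805, 0.1273, 0.0594]
ee_rot: [3.138, -0.001, 1.333]
wrist_force: [-0.5, 0.9, -1.5]
width: 0.0228
finger_force: 30.0
```

```bash
python3 d.py .5784 .1277 .022 76.4
```

```text
at [0.5805 0.1273 0.0594] [ 3.138  -0.0011  1.3329] q [ 0.1205  0.2527  1.4744 -0.0002  1.4107  0.3585] w 0.022808726960824935 F 29.96204137802124
turn z -0.0007305394689985002 shift -0.0006723659219109437 -0.02158128218208004 0.3741661576365116
```

Request:
{"op": "move_arm", "data": {
  "motion": [0, 0, 0, 0, -0.015, 0.12, 0, 0, 0, 0, 0, 0, 0.1, 0, 0, 0, 0, 0, 0, 0.08, 0, 0, 0, 0, 0, 0, 0.04, 0, 0, 0, 0, 0, 0, 0, 0, 0, 0, 0, 0, 0, 0, 0, 0, 0, 0, 0, 0, 0, 0, 0, 0, 0, 0, 0, 0, 0]
}}

```text
time: 27.4
tool_pos: [0.5783, 0.1278, 0.0238]
ee_rot: [3.141, -0.0, 1.333]
wrist_force: [-0.6, -0.1, -0.3]
width: 0.0228
finger_force: 30.0
```

Request:
{"op": "move_arm", "data": {
  "motion": [0, 0, 0, 0, 0, 0.02, 0, 0, 0, 0, 0, 0, 0, 0, 0, 0, 0, 0, 0, 0, 0, 0, 0, 0, 0, 0, 0, 0.4, 0, 0, 0, 0, 0, 0, 0.4, 0, 0, 0, 0, 0, 0, 0.4, 0, 0, 0, 0, 0, 0, 0.4, 0, 0, 0, 0, 0, 0, 0.4]
}}

```text
time: 28.07
tool_pos: [0.5779, 0.1277, 0.0214]
ee_rot: [3.141, -0.0, 1.333]
wrist_force: [-0.9, -0.1, -0.7]
width: 0.0376
finger_force: 0.0
```

Request:
{"op": "move_arm", "data": {
  "motion": [0, 0, 0, 0, 0, -0.1, 0.4, 0, 0, 0, 0, 0, -0.3, 0.4, 0, 0, 0, 0, 0, -0.3, 0.4, 0, 0, 0, 0, 0, -0.3, 0.4, 0, 0, 0, 0, 0, -0.3, 0.4, 0, 0, 0, -0.3, 0, 0, 0.4, 0, 0, 0, -0.3, 0, 0, 0.4, 0, 0, 0, -0.3, 0, 0, 0.4, 0, 0, 0, -0.3, 0, 0, 0.4, 0, 0, 0, 0, 0, 0, 0.4, 0, 0, 0, 0, 0, 0, 0.4, 0, 0, 0, 0, 0, 0, 0.4]
}}

```text
time: 29.07
tool_pos: [0.5498, 0.0115, 0.1519]
ee_rot: [3.141, -0.001, 1.333]
wrist_force: [-1.2, -0.1, -0.6]
width: 0.0375
finger_force: 0.0
```

```bash
cat > chk.py <<'E'
from h import *
np.set_printoptions(precision=4,suppress=True)
C=np.array([.5033,.1156]);a=np.radians(-13.5)
M=np.array([[np.cos(a),np.sin(a)],[-np.sin(a),np.cos(a)]])
c=snap('wrist','w8'); im=cv2.imread('pics/w8.png'); print(robot.get_obs()['tool_pos'])
b,g,r=[im[:,:,i].astype(float) for i in range(3)]
def comps(m,z,name):
    m=cv2.morphologyEx(m.astype(np.uint8),cv2.MORPH_OPEN,np.ones((2,2)))
    n,l,s,ce=cv2.connectedComponentsWithStats(m)
    for i in np.argsort(-s[1:,4])[:8]+1:
        if s[i,4]<60: continue
        L=M@(px(c,*ce[i],z)[:2]-C)*1e3
        if abs(L[0])>115 or abs(L[1])>90: continue
        v,u=np.where(l==i); P=np.array([M@(px(c,x,y,z)[:2]-C)*1e3 for x,y in zip(u[::3],v[::3])])
        print(name,'local mm',L,'x',np.percentile(P[:,0],[1,99]),'y',np.percentile(P[:,1],[1,99]),s[i])
comps((r<150)&(r>1.45*g)&(r<3.2*g)&(r>45),.023,'brown')
comps((r>110)&(g>.6*r)&(b<.3*r),.072,'yellow')
E
python3 chk.py
```

```text
[0.5498 0.0119 0.1517]
brown local mm [24.7918 13.2965] x [-107.5948  110.6871] y [-84.2828  83.4936] [  98   25  232  178 4280]
brown local mm [70.2879 36.3217] x [56.142  84.4463] y [ 0.5975 65.0103] [ 271   45   32   74 1804]
brown local mm [-105.2032   -0.1632] x [-108.2317 -102.3622] y [-32.5119  30.6468] [105  87  14  68 381]
yellow local mm [14.9214  6.9874] x [-9.2745 25.3059] y [-26.9399  35.0876] [ 184   71   50   79 1104]
```

```bash
cat >> chk.py <<'E'
print('--- awl shaft')
K=lambda X:M.T@np.array(X)*1e-3+C
for y in range(-70,6,6):
    row=[]
    for x in range(52,89):
        p=K([x,y]); u,v=proj(c,np.array([p[0],p[1],.02])); row.append(im[int(round(v)),int(round(u))].astype(float).mean())
    row=np.array(row); d=row-np.median(row); j=np.argmax(abs(d)); print(y,52+j,d[j].round(0),end=' | ')
print('\n--- side yellow')
def bb(f):
    i=cv2.imread(f'pics/{f}.png').astype(float); b,g,r=[i[:,:,k] for k in range(3)]
    m=((r>110)&(g>.6*r)&(b<.3*r)).astype(np.uint8); m[:, :230]=0; m[:200]=0;m[:,420:]=0
    n,l,s,ce=cv2.connectedComponentsWithStats(m); k=1+np.argmax(s[1:,4]); return s[k],ce[k]
cs=snap('side','s3'); print(bb('s2'),bb('s3'))
for z in (.0464,.009): 
    for h in (0,.063): p=K([0,44]); print(z,h,proj(cs,np.array([p[0],p[1],z+h])))
E
python3 chk.py
```

```text
[0.5498 0.0122 0.1515]
brown local mm [24.4306 12.7732] x [-107.3845  110.7148] y [-84.6621  83.6409] [  99   25  232  178 4406]
brown local mm [70.29   36.3763] x [56.7734 84.1915] y [ 0.991  65.3593] [ 271   45   32   74 1801]
brown local mm [-105.2206   -0.156 ] x [-107.6372 -102.1532] y [-32.263   30.8204] [105  87  14  68 387]
yellow local mm [15.0018  6.7732] x [-8.1803 25.3927] y [-26.9061  35.2574] [ 186   71   48   80 1095]
--- awl shaft
-70 57 -6.0 | -64 60 -17.0 | -58 68 29.0 | -52 68 27.0 | -46 68 24.0 | -40 68 25.0 | -34 68 28.0 | -28 70 -25.0 | -22 71 -41.0 | -16 68 28.0 | -10 54 -65.0 | -4 55 -70.0 | 2 58 61.0 | 
--- side yellow
(array([298, 245,  23,  44, 939], dtype=int32), array([309.0639, 266.8328])) (array([300, 267,  23,  43, 878], dtype=int32), array([310.7153, 288.1777]))
0.0464 0 [309.0097 293.618 ]
0.0464 0.063 [309.6431 256.4632]
0.009 0 [308.6486 314.1177]
0.009 0.063 [309.2633 278.9321]
```

```bash
python3 -c "
from bench import robot
print(robot.close_job())"
```

```text
the job is handed in; nothing more can be done
None
```

I handed the job in at about 29 s of the 120 s allowed: both dogs, the awl and the tape measure are in their caddy pockets. The last camera checks put the awl and tape measure in position, and both dogs were upright in their sockets when last seen. I steered clear of the screwdriver, battery pack and drawer knob but did not re-measure them at the end, and the hand-in gave no verdict.

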